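# Turn the scrubbing brush bristles-up in its slide-jaw holder

### The job

The bamboo brush is parked on its side in the sliding-jaw holder. Slide the jaw open, turn the brush so that its bristles face straight up and its wooden back lies flat on the holder's bed, and slide the jaw up against it again so that the brush is held square and snug between the two jaws, about midway along them and ready for scrubbing. Leave the tub, the measuring cup and the soap dish where they are.

Things in the scene. Friction and masses are not known exactly. Their poses are not given: they have to be found in the camera images.
- holder: Aluminium brush holder, fixed. Origin at slab level under the middle of the fixed jaw's clamping face; x runs along the bed from the fixed jaw (robot's end) to the sliding jaw, y across, z up. Bed: 46 mm wide bar, x -25 to 160 mm, its top 24 mm above the slab. Fixed jaw: 44 mm wide (y), x -14 to 0 mm, top 42 mm above the slab.
- jaw (a joint): Opening of the sliding jaw in m along the holder's x: 0 = closed stop (36.6 mm between the jaw faces), 0.042 = open stop (78.6 mm). About 4 N of friction; stays where it is left. Jaw 44 mm wide, 12 mm thick, top 42 mm above the slab; behind it a tail plate (34 mm wide, 50 mm long, top 32.5 mm above the slab) carries the knob.
- knob (a point): Centre of the top of the black upright round knob on the sliding jaw's tail: 20 mm diameter, 30 mm tall (from 32.5 to 62.5 mm above the slab), its axis 46 mm behind the sliding jaw's clamping face.
- brush: Bamboo block brush, 80 g: wood 44 (x) by 62 (y, length) by 20 mm (z); bristle field 34 by 53 mm stands 16 mm out of one large face. Origin: middle of the bare large face; z points through the wood to the bristle tips (wood 0-20, bristles 20-36 mm). Starts on a long edge on the bed, bare face at the fixed jaw, bristles to the sliding jaw, length across the bed, ends 6-12 mm past the jaws.
- tub: Bystander: transparent plastic tub with clip-on lid, 128 by 178 mm, 93 mm tall, origin under its centre.
- cup: Bystander: aluminium measuring cup with a side handle, 74 mm diameter, 80 mm tall, origin under its centre.
- dish: Bystander: white ceramic soap dish, 80 by 110 mm, 22 mm tall, origin under its centre.
Things that resemble listed ones, but are neither listed nor needed, are in the scene too. Leave any pink or purple look-alike of the holder alone. Leave any orange look-alike of the brush alone.

How it is judged:
At the end, for the whole second after the job is handed in: Brush at rest, bristles up and back flat on the bed (tilt under 0.08 rad, height within 3 mm), square across it (0.08 rad), within 12 mm of the jaws' middle line, against the fixed jaw (origin 19 to 26 mm from its face), sliding jaw closed on it (joint below 0.0104 m) (angle between brush's own z axis and vertical below 0.08 rad and z of brush in the frame of holder between 0.021 and 0.027 m and x of brush in the frame of holder between 0.019 and 0.026 m and y of brush in the frame of holder between -0.012 and 0.012 m and angle between the y axis of brush and the y axis of holder, either way round below 0.08 rad and value of joint jaw below 0.0104 m and linear speed of brush below 0.01 m/s); the robot touches nothing.
It fails at once if the tub is moved by more than 40 mm (distance of tub from where it was at the start of the episode above 0.04 m).
It fails at once if the measuring cup is moved by more than 40 mm (distance of cup from where it was at the start of the episode above 0.04 m).
It fails at once if the soap dish is moved by more than 40 mm (distance of dish from where it was at the start of the episode above 0.04 m).
It also fails if it takes over 61 s, if anything falls off the work surface, if the arm or the gripper's body presses on something with over 40 N, if the wrist force passes 120 N, or if a joint passes its speed limit or range.

### The arm

A 6-joint arm with a two-finger parallel gripper is mounted at the origin on the work surface. World frame = base frame: x ahead of the robot, y to its left, z up, the work surface at z = 0. Lengths are in m, angles in rad, forces in N, time in s.
With the tool pointing down it reaches from about 0.325 to 0.775 m from the base axis. Payload 5.5 kg.
Tool frame: the origin (TCP) lies on the front face of the gripper's body, between the roots of the fingers; the fingertips stand 80 mm ahead of it and the grasp point (between the pads) lies 61 mm ahead of it; z points along the fingers, y is the line along which they close (so a half turn about z gives the same grasp; the last joint's range is limited). The gripper opens to 88 mm and grips with 3 to 60 N. Pads are 20 mm wide; open, the fingers measure 115 mm over their backs; the gripper's body (75 mm by 178 mm) begins 61 mm behind the grasp point.
Start: joints at [-1.345, 0.091, 1.231, -0, 1.82, -0.057], TCP at [0.167, -0.576, 0.303] pointing down, gripper open.
Joint ranges: [-2.87, 2.87], [-0.86, 2.18], [0.17, 2.46], [-1.51, 4.65], [0.06, 2.69], [-2.65, 2.65]. Speed limits (rad/s): [2.57, 2.57, 3.01, 3.14, 3.14, 3.14].

### API

Orientations are given as a unit quaternion [x, y, z, w].
In Python, from rig import robot, imaging gives the robot as it stands.
- The arm moves only by the tool drive_tool, never from a script. Its argument "increments" is a list of rows, each a list of 3 entries, a list of its own where there are three numbers: the opening in per cent of the stroke, from 0 (shut) to 100 (fully open), then the shift along the tool's x, y, z in mm, then the turn, a rotation vector about the tool's x, y, z in rad. A call has 1 to 8 rows; each row is the pose to reach, as a shift and turn from the pose commanded when the call began, along the tool's axes at that moment; what a row does not reach only later rows make up. A row lasts 1/12 s, in which the tool goes at most 41.7 mm and 7.16 degrees, less where a joint would pass 70% of its speed; a pose out of reach is approached as far as the arm can. A call with a gripper value outside its range is refused whole. The fingers move at their own pace and stop on an object; the grip force is fixed at half the most. Time passes only in rows, so rows that repeat a pose let the fingers close. It gives the time, the measured TCP pose, the force, the opening and the grip force at its end, in the units of the state.
- robot.sense(): the state, without advancing time (a new reading comes with each control period).
- imaging.grab_frame(name): name is "side" or "top" or "wrist"; returns the picture (400x640x3 uint8, red, green, blue); there is no depth.
- imaging.get_calibration(name): a dict with "K" (3x3 intrinsics, pixels), "pose" (4x4, takes a point from camera to world coordinates); the wrist camera has in their place "T_tool_cam" (4x4, takes a point from camera to tool coordinates, whose origin is the TCP and whose axes are the flange's). Camera axes: x right, y down, z forward; pixel columns grow to the right and rows downward; lengths in m; the calibration is good to about 2 mm. A picture is of the moment at which its call begins: read the wrist's pose just before it. get_calibration takes no time and is no camera call.
- robot.close_job(): hands the job in; it is judged then, once.
The state is a dict: "t": time; "q": joint angles; "qvel": joint speeds; "joint_efforts": joint torques, N m; "position": TCP position; "ee_rot": TCP orientation; "ft_force": force on the tool from outside, world axes, zero at the start; "wrist_torque": the same for the moment, N m; "opening": finger opening in m; "finger_force": force on a finger pad.
Only numpy, scipy, OpenCV 4.12 (cv2) and the standard library are available. Lean on these libraries where they do the work, as an engineer would, in place of code of your own. Each camera call takes 0.05 s, during which the arm holds its last target. There are 200 camera calls.

## Working session

There is one attempt and no reset: what is moved stays moved. The work goes in short steps, Python scripts to look and compute and a tool call to move; the robot and the scene stay as the last step left them, time stands still between calls to the robot, and variables do not carry over. Pictures are saved under pics/ and viewed, at most 10 in all, crops included, and the job is handed in when it is done.

Besides the shell and the picture viewer there is one more tool, called after "Call:" in YAML: its name, and indented under it one key for each argument. drive_tool: Moves the arm, as the interface text tells. Its arguments: {"type":"object","properties":{"increments":{"type":"array"}},"required":["increments"]}

```bash
mkdir -p pics; python3 - <<'E'
from rig import robot, imaging
import cv2,numpy as np
s=robot.sense();print(s)
for n in ("top","side"):
    f=imaging.grab_frame(n);cv2.imwrite(f"pics/{n}0.png",f[:,:,::-1]);c=imaging.get_calibration(n);print(n,np.round(c["K"],1).tolist(),np.round(c["pose"],3).tolist())
print(imaging.get_calibration("wrist"))
E
```

```text
{'t': 0.0, 'q': array([-1.34474221e+00,  9.18637375e-02,  1.23187280e+00,  7.35094967e-06,
        1.81980103e+00, -5.66841474e-02]), 'qvel': array([ 0.00156539,  0.00120166, -0.00114173,  0.00126034, -0.00241097,
       -0.00204739]), 'joint_efforts': array([-1.96066161e-03, -4.46458912e+01, -4.06445181e+01,  6.95229904e-02,
        2.94373068e-02, -1.45182953e-04]), 'position': array([ 0.16736951, -0.57603742,  0.3015112 ]), 'ee_rot': array([ 9.90023420e-01,  1.40899544e-01, -7.87036917e-05, -9.69271232e-04]), 'ft_force': array([-0.14848643, -0.21970384,  0.54599831]), 'wrist_torque': array([0.00639666, 0.04990914, 0.0088506 ]), 'finger_force': 0.0, 'opening': 0.0874855584805599}
top [[485.5, 0.0, 332.6], [0.0, 485.5, 194.5], [0.0, 0.0, 1.0]] [[0.006, -0.992, 0.129, 0.39], [-1.0, -0.006, 0.002, -0.009], [-0.001, -0.129, -0.992, 1.362], [0.0, 0.0, 0.0, 1.0]]
side [[472.8, 0.0, 316.2], [0.0, 472.8, 195.6], [0.0, 0.0, 1.0]] [[-0.726, -0.481, 0.492, -0.059], [-0.687, 0.489, -0.538, 0.643], [0.018, -0.728, -0.685, 0.89], [0.0, 0.0, 0.0, 1.0]]
{'K': array([[303.85508632,   0.        , 319.41125089],
       [  0.        , 303.85508632, 197.35226783],
       [  0.        ,   0.        ,   1.        ]]), 'T_tool_cam': array([[ 5.36276942e-04, -9.56200688e-01, -2.92711389e-01,
         7.98965675e-02],
       [ 9.99998744e-01,  7.62332832e-05,  1.58306772e-03,
         7.43875310e-04],
       [-1.49141609e-03, -2.92711870e-01,  9.56199528e-01,
        -8.22725674e-02],
       [ 0.00000000e+00,  0.00000000e+00,  0.00000000e+00,
         1.00000000e+00]])}
```

View pics/top0.png

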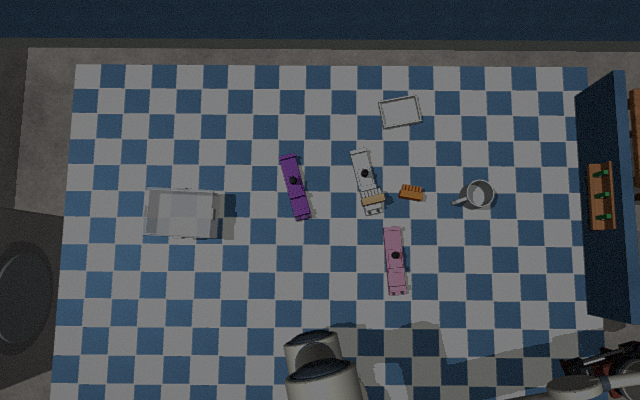

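View pics/side0.png

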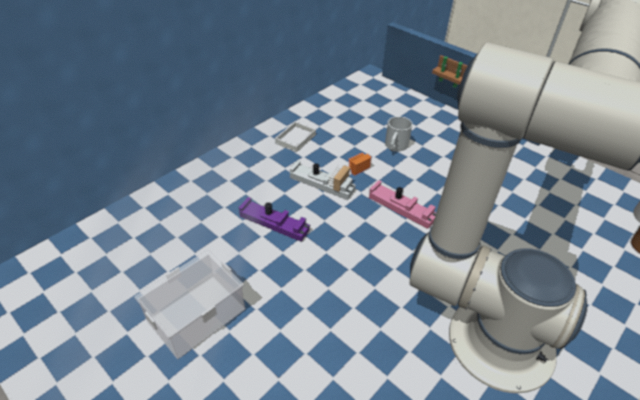

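The top view shows three holders: purple at (295,187), pink at (395,260) and aluminium at (367,183). Two brushes are visible: bamboo at (373,199) and an orange block at (411,192). The aluminium holder with the bamboo brush fits the description. I'll confirm that in an enlarged crop and get rough positions.

```bash
cat > h.py <<'E'
import numpy as np, cv2
from scipy.spatial.transform import Rotation as R
from rig import robot, imaging
def cast(K,T,uv,z):
    uv=np.atleast_2d(np.float64(uv)); d=np.c_[uv,np.ones(len(uv))]@np.linalg.inv(K).T@T[:3,:3].T
    return T[:3,3]+d*((z-T[2,3])/d[:,2:])
def wristT(s):
    T=np.eye(4);T[:3,:3]=R.from_quat(s["ee_rot"]).as_matrix();T[:3,3]=s["position"]
    return T@imaging.get_calibration("wrist")["T_tool_cam"]
def toolshift(s,p): # world target of TCP -> tool-axis mm
    return np.round(R.from_quat(s["ee_rot"]).inv().apply(np.array(p)-s["position"])*1000,1)
def blobs(m):
    n,l,st,c=cv2.connectedComponentsWithStats(m.astype(np.uint8));return l,st,c
E
python3 - <<'E'
from h import *
f=cv2.imread("pics/top0.png");c=imaging.get_calibration("top")
x0,y0=325,135
cr=f[y0:y0+95,x0:x0+115];cv2.imwrite("pics/crop.png",cv2.resize(cr,None,fx=6,fy=6,interpolation=cv2.INTER_CUBIC))
k=cast(c["K"],c["pose"],(364.5,173),.0625)[0];e=cast(c["K"],c["pose"],[(374,210),(358,151)],.03)
print(k,e,np.degrees(np.arctan2(*(e[1]-e[0])[1::-1])))
print(cast(c["K"],c["pose"],[(373,199)],.068))
E
```

```text
[ 0.61871484 -0.09276352  0.0625    ] [[ 0.52122639 -0.12076155  0.03      ]
 [ 0.68678308 -0.07682583  0.03      ]] 14.862660755572666
[[ 0.54710763 -0.11503941  0.068     ]]
```

View pics/crop.png

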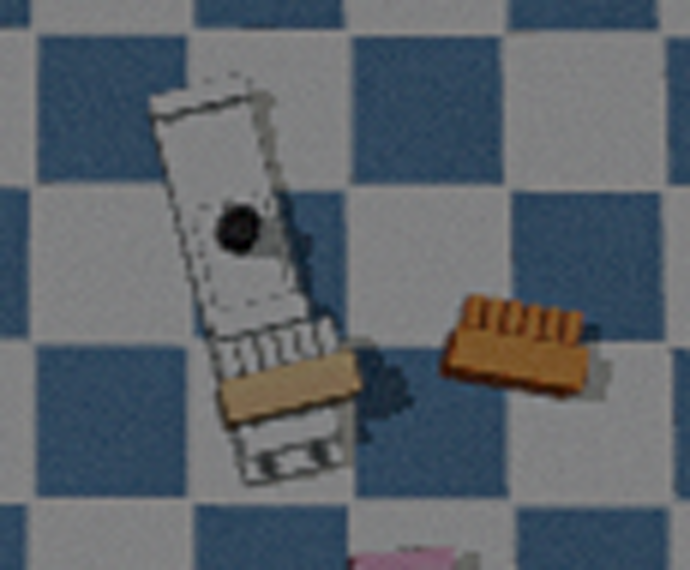

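The crop confirms it: bamboo brush at crop (290,385), bristles toward the black knob at crop (240,228), in the aluminium holder, with holder yaw about 14.5°. Moving above it.

Call:
drive_tool:
  increments:
    - [100,[275,-168,15],[0,0,0]]
    - [100,[275,-168,15],[0,0,0]]
    - [100,[275,-168,15],[0,0,0]]
    - [100,[275,-168,15],[0,0,0]]
    - [100,[549,-336,30],[0,0,0]]
    - [100,[549,-336,30],[0,0,0]]
    - [100,[549,-336,30],[0,0,0]]
    - [100,[549,-336,30],[0,0,0]]

```text
t: 0.77
position: [0.3926, -0.3283, 0.2867]
ee_rot: [0.99, 0.141, -0.0, -0.0]
ft_force: [0.3, 0.0, -0.6]
opening: 0.088
finger_force: 0.0
```

Call:
drive_tool:
  increments:
    - [100,[245,-150,10],[0,0,0]]
    - [100,[245,-150,10],[0,0,0]]
    - [100,[245,-150,10],[0,0,0]]
    - [100,[245,-150,10],[0,0,0]]
    - [100,[245,-150,10],[0,0,0]]
    - [100,[245,-150,10],[0,0,0]]
    - [100,[245,-150,10],[0,0,0]]
    - [100,[245,-150,10],[0,0,0]]

```text
t: 1.43
position: [0.5879, -0.1123, 0.2749]
ee_rot: [0.99, 0.144, -0.001, -0.002]
ft_force: [0.7, 0.1, 0.2]
opening: 0.0876
finger_force: 0.0
```

```bash
python3 - <<'E'
from h import *
s=robot.sense();f=imaging.grab_frame("wrist");cv2.imwrite("pics/w1.png",f[:,:,::-1]);np.save("w1T.npy",wristT(s))
print(s["position"],s["ee_rot"],s["q"])
E
```

```text
[ 0.58790238 -0.11233789  0.27490371] [ 9.89575095e-01  1.44007060e-01 -5.64982341e-04 -1.66711960e-03] [-0.24683714  0.08472673  1.28643272  0.00270615  1.77274882  1.03547947]
```

View pics/w1.png

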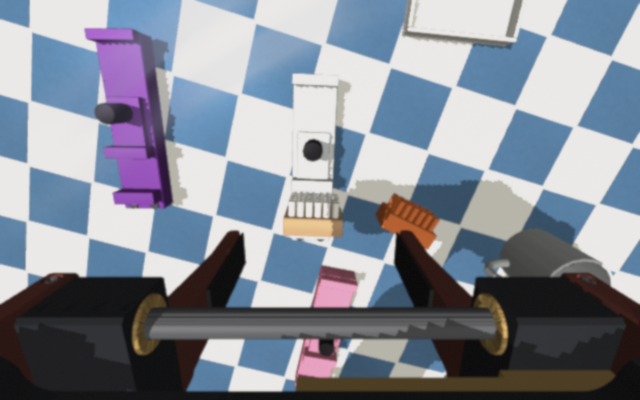

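The wrist view shows the holder centred: knob top at about (313,150), bamboo brush top edge face at about (313,222), bed end at about (315,80), orange decoy to the right at (408,222). Measuring these.

```bash
python3 - <<'E'
from h import *
f=cv2.imread("pics/w1.png");T=np.load("w1T.npy");K=imaging.get_calibration("wrist")["K"]
hsv=cv2.cvtColor(f,cv2.COLOR_BGR2HSV);H,S,V=[hsv[...,i].astype(int) for i in range(3)]
m=(H>10)&(H<25)&(S>60)&(V>120); m[:180]=0;m[245:]=0;m[:,:270]=0;m[:,360:]=0
l,st,c=blobs(m);i=1+np.argmax(st[1:,4]);print(st[i],c[i])
p=np.argwhere(l==i)[:,::-1]
w=cast(K,T,p,.068)[:,:2]
r=cv2.minAreaRect((w*1000).astype(np.float32));print("brush top rect mm",r)
k=(V<70); k[:120]=0;k[180:]=0;k[:,:280]=0;k[:,345:]=0
l,st,c=blobs(k);i=1+np.argmax(st[1:,4]);print("knob",st[i],c[i])
p=np.argwhere(l==i)[:,::-1]
# bed side edges: white vs others, and end
for z,uv in ((.0625,(313,147)),): print(cast(K,T,uv,z))
for y in (95,110,125,145,165):
    row=V[y,275:360]; sat=S[y,275:360]; print(y,[int(x)+275 for x in np.where(np.abs(np.diff(row))>35)[0]],)
g=(H>3)&(H<12)&(S>150);l,st,c=blobs(g[:, :]);j=[q for q in range(1,len(st)) if st[q,4]>300]
for q in j: print("or",st[q],cast(K,T,c[q],.03)[0])
E
```

```text
[ 283  215   60   22 1041] [311.56292027 226.42170989]
brush top rect mm ((547.9076538085938, -117.10279846191406), (21.12743377685547, 60.23329544067383), 13.240134239196777)
knob [304 140  18  20 280] [312.81428571 149.73928571]
[[ 0.62497307 -0.09534504  0.0625    ]]
95 []
110 []
125 [334]
145 [303, 304, 320, 321]
165 [332, 333]
or [ 377  195   61   53 1777] [ 0.57159948 -0.22379094  0.03      ]
```

Call:
drive_tool:
  increments:
    - [100,[35,-6,60],[0,0,0.05]]
    - [100,[35,-6,60],[0,0,0.05]]
    - [100,[35,-6,60],[0,0,0.05]]
    - [100,[35,-6,60],[0,0,0.05]]
    - [100,[35,-6,60],[0,0,0.05]]

```text
t: 1.9
position: [0.6166, -0.1032, 0.2185]
ee_rot: [0.993, 0.116, 0.0, 0.0]
ft_force: [-1.0, -1.1, 0.6]
opening: 0.0879
finger_force: 0.0
```

```bash
python3 - <<'E'
from h import *
s=robot.sense();f=imaging.grab_frame("wrist");cv2.imwrite("pics/w2.png",f[:,:,::-1]);T=wristT(s);np.save("w2T.npy",T)
print(s["position"],R.from_quat(s["ee_rot"]).as_euler("ZYX",degrees=True))
E
```

```text
[ 0.61661748 -0.103158    0.21852821] [ 1.32949409e+01 -3.13670253e-02  1.79952537e+02]
```

View pics/w2.png

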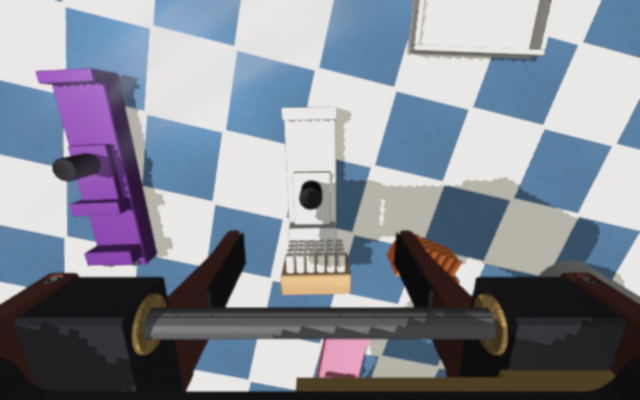

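```bash
python3 - <<'E'
from h import *
f=cv2.imread("pics/w2.png");T=np.load("w2T.npy");K=imaging.get_calibration("wrist")["K"]
hsv=cv2.cvtColor(f,cv2.COLOR_BGR2HSV);H,S,V=[hsv[...,i].astype(int) for i in range(3)]
k=(V<60);k[:170]=0;k[225:]=0;k[:,:285]=0;k[:,335:]=0
l,st,c=blobs(k);i=1+np.argmax(st[1:,4]);print("knob",st[i],c[i])
# knob base side ring is nearer image top (camera looks from +x): print cast of both extremes
x,y,w,h=st[i,:4]
for z,v in((.0625,y),(.0625,y+h),(.0325,y),(.0325,y+h)): print(z,v,cast(K,T,(x+w/2,v),z)[0])
m=(H>10)&(H<25)&(S>60)&(V>120);m[:230]=0;m[300:]=0;m[:,:270]=0;m[:,360:]=0
l,st,c=blobs(m);i=1+np.argmax(st[1:,4])
p=np.argwhere(l==i)[:,::-1];print(st[i],cv2.minAreaRect((cast(K,T,p,.068)[:,:2]*1000).astype(np.float32)))
print("bed L",cast(K,T,[(284,122),(288.5,225)],.024)[:,:2],"R",cast(K,T,[(334.5,122),(336.5,222)],.024)[:,:2])
G=cv2.GaussianBlur(hsv[...,1],(0,0),1).astype(int)
for v in range(125,225,10):
    d=np.abs(np.diff(G[v,270:350]));print(v,270+np.argsort(d)[-4:],np.sort(d)[-4:])
E
```

```text
knob [301 181  21  27 463] [310.88768898 194.66090713]
0.0625 181 [ 0.63577603 -0.09340054  0.0625    ]
0.0625 208 [ 0.61333064 -0.09853722  0.0625    ]
0.0325 181 [ 0.62838121 -0.0943999   0.0325    ]
0.0325 208 [ 0.60311065 -0.10018313  0.0325    ]
[ 281  272   70   23 1415] ((548.369873046875, -117.10678100585938), (21.627973556518555, 60.65317153930664), 14.507174491882324)
bed L [[ 0.67306977 -0.05900232]
 [ 0.57788145 -0.08264843]] R [[ 0.68337067 -0.10251462]
 [ 0.59173239 -0.12764504]]
125 [281 284 282 283] [12 25 26 34]
135 [285 282 284 283] [15 21 30 33]
145 [336 344 335 343] [3 3 4 4]
155 [336 344 335 343] [3 3 4 4]
165 [334 337 335 336] [12 22 28 35]
175 [334 337 335 336] [11 23 28 34]
185 [334 337 335 336] [16 19 30 33]
195 [334 337 335 336] [14 20 30 33]
205 [334 337 335 336] [12 22 28 35]
215 [334 337 335 336] [12 22 29 34]
```

Holder yaw is about 14.3°. The knob is at about (0.6215, -0.0963) and the brush is offset about -3 mm in y. Descending onto the knob.

Call:
drive_tool:
  increments:
    - [100,[6,-5.5,40],[0,0,-0.017]]
    - [100,[6,-5.5,70],[0,0,-0.017]]
    - [100,[6,-5.5,100],[0,0,-0.017]]
    - [100,[6,-5.5,100],[0,0,-0.017]]
    - [100,[6,-5.5,100],[0,0,-0.017]]

```text
t: 2.37
position: [0.621, -0.096, 0.1176]
ee_rot: [0.992, 0.124, -0.001, -0.0]
ft_force: [0.4, 0.3, 0.4]
opening: 0.088
finger_force: 0.0
```

Call:
drive_tool:
  increments:
    - [10,[0,0,0],[0,0,0]]
    - [10,[0,0,0],[0,0,0]]
    - [10,[0,0,0],[0,0,0]]
    - [10,[0,0,0],[0,0,0]]
    - [10,[0,0,0],[0,0,0]]
    - [10,[0,0,0],[0,0,0]]
    - [10,[0,0,0],[0,0,0]]
    - [10,[0,0,0],[0,0,0]]

```text
t: 3.03
position: [0.6216, -0.0954, 0.1171]
ee_rot: [0.992, 0.125, -0.0, -0.0]
ft_force: [1.0, -0.1, 0.5]
opening: 0.0378
finger_force: 0.0
```

Call:
drive_tool:
  increments:
    - [10,[0,0,0],[0,0,0]]
    - [10,[0,0,0],[0,0,0]]
    - [10,[0,0,0],[0,0,0]]
    - [10,[0,0,0],[0,0,0]]
    - [10,[0,0,0],[0,0,0]]

```text
t: 3.45
position: [0.6214, -0.0945, 0.1169]
ee_rot: [0.992, 0.125, -0.0, -0.001]
ft_force: [-2.1, 5.2, 1.0]
opening: 0.0195
finger_force: 30.0
```

Call:
drive_tool:
  increments:
    - [10,[10,-1,0],[0,0,0]]
    - [10,[20,-1,0],[0,0,0]]
    - [10,[30,-1,0],[0,0,0]]
    - [10,[36,-1,0],[0,0,0]]
    - [10,[39,-1,0],[0,0,0]]
    - [10,[40,-1,0],[0,0,0]]
    - [10,[40,-1,0],[0,0,0]]

```text
t: 4.03
position: [0.6579, -0.0851, 0.1168]
ee_rot: [0.992, 0.124, -0.004, -0.0]
ft_force: [-13.8, 0.1, 6.4]
opening: 0.0197
finger_force: 30.0
```

The knob is gripped and the jaw pulled to its open stop, with the force rising. Releasing, lifting, then tilting for the brush grasp.

Call:
drive_tool:
  increments:
    - [60,[-2,0,0],[0,0,0]]
    - [60,[-2,0,0],[0,0,0]]
    - [60,[-2,0,0],[0,0,0]]
    - [100,[-2,0,-30],[0,0,0]]
    - [100,[-2,0,-60],[0,0,0]]
    - [100,[-12,2,-60],[0,-0.12,0]]
    - [100,[-25,3.5,-60],[0,-0.24,0]]
    - [100,[-38,3.5,-60],[0,-0.36,0]]

```text
t: 4.7
position: [0.6245, -0.098, 0.1797]
ee_rot: [0.976, 0.122, -0.178, 0.024]
ft_force: [1.1, -0.6, -0.1]
opening: 0.0695
finger_force: 0.0
```

Call:
drive_tool:
  increments:
    - [100,[0,0,0],[0,-0.12,0]]
    - [100,[0,0,0],[0,-0.24,0]]
    - [100,[0,0,0],[0,-0.34,0]]
    - [100,[0,0,0],[0,-0.34,0]]
    - [100,[0,0,0],[0,-0.34,0]]
    - [100,[0,0,0],[0,-0.34,0]]

```text
t: 5.2
position: [0.6245, -0.0975, 0.1774]
ee_rot: [0.933, 0.117, -0.338, 0.043]
ft_force: [0.8, 0.0, 0.6]
opening: 0.0874
finger_force: 0.0
```

```bash
cat >> h.py <<'E'
YAW=np.radians(14.3);U=np.array([np.cos(YAW),np.sin(YAW),0]);N=np.array([-U[1],U[0],0]);Z=np.array([0,0,1.])
def st():
    s=robot.sense();r=R.from_quat(s["ee_rot"]);p=s["position"];g=p+r.apply([0,0,.061]);m=r.as_matrix()
    print("tcp u,n,z",np.round([p@U,p@N,p[2]],4),"grasp",np.round([g@U,g@N,g[2]],4),"tilt",np.round(np.degrees(np.arctan2(m[:,2]@U,-m[2,2])),2),"yawerr",np.round(np.degrees([m[:,1]@U,m[2,1]]),2),"q",np.round(s["q"],2),"F",np.round(s["ft_force"],1))
    return s,r
def go(u,n,z,tilt): # grasp point target in u,n,z & tilt deg -> tool shift mm, rotvec
    s,r=st();a=np.radians(tilt);d=np.sin(a)*U-np.cos(a)*Z;y=-N;t=R.from_matrix(np.c_[np.cross(y,d),y,d])
    p=u*U+n*N+z*Z-.061*d
    print("shift",np.round(r.inv().apply(p-s["position"])*1000,1),"rot",np.round((r.inv()*t).as_rotvec(),3))
E
python3 - <<'E'
from h import *
go(.502,-.2485,.047,-40)
f=imaging.grab_frame("side");cv2.imwrite("pics/s3.png",cv2.resize(f[100:240,240:460,::-1],None,fx=3,fy=3))
E
```

```text
tcp u,n,z [ 0.581  -0.2487  0.1774] grasp [ 0.5419 -0.2488  0.1306] tilt -39.89 yawerr [0.02 0.03] q [-0.11  0.67  0.85 -0.3   2.27  1.09] F [0.8 0.  0.6]
shift [23.1 -0.3 89.8] rot [ 0.001 -0.002 -0.   ]
```

View pics/s3.png

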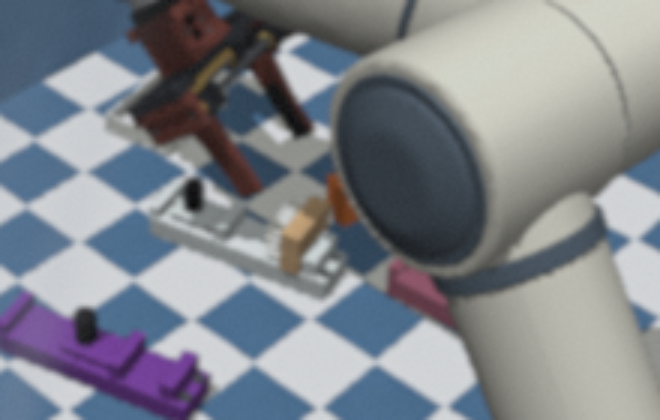

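The jaw is open (knob near crop (193,195)), the brush still stands on edge at crop (305,235), and the tilted gripper is clear. Moving in along the tool axis.

Call:
drive_tool:
  increments:
    - [100,[23,0,20],[0,0,0]]
    - [100,[23,0,45],[0,0,0]]
    - [100,[23,0,70],[0,0,0]]
    - [100,[23,0,90],[0,0,0]]
    - [100,[23,0,90],[0,0,0]]
    - [100,[23,0,90],[0,0,0]]

```text
t: 5.75
position: [0.5846, -0.1077, 0.0951]
ee_rot: [0.933, 0.117, -0.339, 0.043]
ft_force: [0.7, 0.0, 1.8]
opening: 0.0878
finger_force: 0.0
```

Call:
drive_tool:
  increments:
    - [50,[0,0,0],[0,0,0]]
    - [50,[0,0,0],[0,0,0]]
    - [50,[0,0,0],[0,0,0]]
    - [50,[0,0,0],[0,0,0]]
    - [50,[0,0,0],[0,0,0]]
    - [50,[0,0,0],[0,0,0]]
    - [50,[0,0,0],[0,0,0]]

```text
t: 6.33
position: [0.5857, -0.1072, 0.0943]
ee_rot: [0.932, 0.117, -0.339, 0.043]
ft_force: [3.8, 0.9, 5.3]
opening: 0.062
finger_force: 30.0
```

```bash
python3 - <<'E'
from h import *
st()
E
```

```text
tcp u,n,z [ 0.5411 -0.2485  0.0943] grasp [ 0.5019 -0.2486  0.0476] tilt -40.0 yawerr [0.03 0.04] q [-0.13  0.61  1.08 -0.28  2.1   1.13] F [3.8 0.9 5.3]
```

Gripped at 62 mm across the brush ends. Lifting, then turning about the grasp point.

Call:
drive_tool:
  increments:
    - [50,[-6,0,-8],[0,0,0]]
    - [50,[-19,0,-23],[0,0,0]]
    - [50,[-38,0,-46],[0,0,0]]
    - [50,[-51,0,-61],[0,0,0]]
    - [50,[-51,0,-61],[0,0,0]]

```text
t: 6.75
position: [0.5862, -0.1074, 0.1782]
ee_rot: [0.933, 0.116, -0.337, 0.044]
ft_force: [-0.3, 0.3, -0.5]
opening: 0.0619
finger_force: 30.0
```

Call:
drive_tool:
  increments:
    - [50,[-7.3,0,0.4],[0,0.12,0]]
    - [50,[-14.5,0,1.7],[0,0.24,0]]
    - [50,[-21.5,0,3.9],[0,0.36,0]]
    - [50,[-28,0,6.9],[0,0.48,0]]
    - [50,[-34.4,0,10.7],[0,0.6,0]]
    - [50,[-40.2,0,15.1],[0,0.72,0]]
    - [50,[-45.4,0,20.3],[0,0.84,0]]
    - [50,[-50,0,26],[0,0.96,0]]

```text
t: 7.42
position: [0.5315, -0.1208, 0.1849]
ee_rot: [0.984, 0.123, 0.131, -0.016]
ft_force: [-0.1, 1.1, -1.1]
opening: 0.0622
finger_force: 30.0
```

Call:
drive_tool:
  increments:
    - [50,[-7.3,0,0.4],[0,0.12,0]]
    - [50,[-14.5,0,1.7],[0,0.24,0]]
    - [50,[-21.5,0,3.9],[0,0.36,0]]
    - [50,[-28,0,6.9],[0,0.48,0]]
    - [50,[-35,0,11],[0,0.611,0]]
    - [50,[-35,0,11],[0,0.611,0]]
    - [50,[-35,0,11],[0,0.611,0]]

```text
t: 8.0
position: [0.5002, -0.1286, 0.162]
ee_rot: [0.901, 0.111, 0.415, -0.054]
ft_force: [-0.6, 0.4, 0.0]
opening: 0.0616
finger_force: 30.0
```

```bash
python3 - <<'E'
from h import *
go(.515,-.2465,.060,50)
f=imaging.grab_frame("side");cv2.imwrite("pics/s4.png",cv2.resize(f[100:240,240:460,::-1],None,fx=3,fy=3))
f=imaging.grab_frame("wrist");cv2.imwrite("pics/w4.png",f[:,:,::-1])
cv2.imwrite("pics/sw4.png",np.vstack([cv2.resize(cv2.imread("pics/s4.png"),(440,280)),cv2.resize(f[:,:,::-1],(440,275))]))
E
```

```text
tcp u,n,z [ 0.4529 -0.2481  0.162 ] grasp [ 0.4993 -0.2481  0.1224] tilt 49.53 yawerr [-0.13 -0.26] q [-0.63 -0.57  2.21  0.76  1.02  0.44] F [-0.6  0.4  0. ]
shift [-37.8  -1.4  52.4] rot [-0.001  0.008 -0.005]
```

View pics/sw4.png

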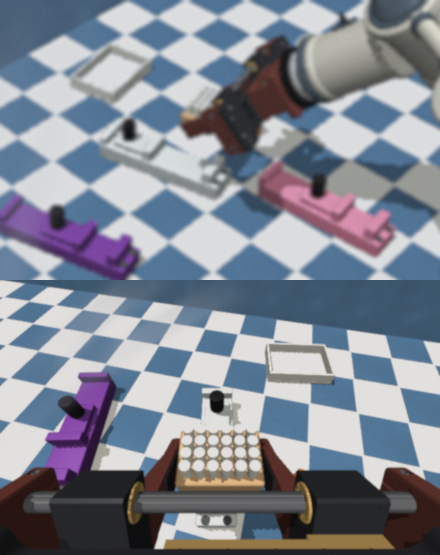

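The brush is held with bristles up (wrist view at about (218,455) in the composite). I'll check the pink holder's far end for clearance, then descend.

```bash
python3 - <<'E'
from h import *
c=imaging.get_calibration("top");p=cast(c["K"],c["pose"],[(384,228),(402,228),(395,255)],.04)
print(p, p@U,p@N)
E
```

```text
[[ 0.47122366 -0.14687477  0.04      ]
 [ 0.47151425 -0.19583043  0.04      ]
 [ 0.39851353 -0.17601847  0.04      ]] [0.42034521 0.4085348  0.34268949] [-0.25871574 -0.30622632 -0.26899711]
```

Call:
drive_tool:
  increments:
    - [50,[-9,-1.4,15],[0,0,0]]
    - [50,[-19,-1.4,30],[0,0,0]]
    - [50,[-30,-1.4,45],[0,0,0]]
    - [50,[-38,-1.4,52],[0,0.008,-0.005]]
    - [50,[-38,-1.4,52],[0,0.008,-0.005]]
    - [50,[-38,-1.4,52],[0,0.008,-0.005]]

```text
t: 8.6
position: [0.5177, -0.1231, 0.1043]
ee_rot: [0.898, 0.116, 0.422, -0.052]
ft_force: [0.8, 1.3, 0.4]
opening: 0.0619
finger_force: 30.0
```

```bash
python3 - <<'E'
from h import *
go(.515,-.2465,.0355,50)
E
```

```text
tcp u,n,z [ 0.4713 -0.2471  0.1043] grasp [ 0.5182 -0.2471  0.0654] tilt 50.3 yawerr [0.3  0.23] q [-0.6  -0.46  2.24  0.84  0.88  0.32] F [0.8 1.3 0.4]
shift [-24.7  -0.8  16.6] rot [-0.001 -0.005  0.006]
```

Call:
drive_tool:
  increments:
    - [50,[-8,-0.8,6],[0,-0.005,0.006]]
    - [50,[-16,-0.8,12],[0,-0.005,0.006]]
    - [50,[-21,-0.8,16],[0,-0.005,0.006]]
    - [50,[-24,-0.8,18],[0,-0.005,0.006]]
    - [50,[-24,-0.8,18],[0,-0.005,0.006]]
    - [50,[-24,-0.8,18],[0,-0.005,0.006]]

```text
t: 9.1
position: [0.5154, -0.1233, 0.074]
ee_rot: [0.899, 0.112, 0.42, -0.053]
ft_force: [0.3, -0.2, -0.6]
opening: 0.0616
finger_force: 30.0
```

```bash
python3 - <<'E'
from h import *
go(.5165,-.2465,.033,50)
E
```

```text
tcp u,n,z [ 0.4689 -0.2468  0.074 ] grasp [ 0.5157 -0.2468  0.0349] tilt 50.12 yawerr [-0.04 -0.01] q [-0.6  -0.41  2.27  0.89  0.84  0.26] F [ 0.3 -0.2 -0.6]
shift [-0.8 -0.3  1.8] rot [ 0.    -0.002 -0.001]
```

Lowering the last few mm until it touches the bed.

Call:
drive_tool:
  increments:
    - [50,[-0.5,0,0.6],[0,0,0]]
    - [50,[-1,0,1],[0,0,0]]
    - [50,[-1.5,0,1.5],[0,0,0]]
    - [50,[-1.5,0,1.5],[0,0,0]]

```text
t: 9.43
position: [0.5162, -0.1234, 0.0739]
ee_rot: [0.898, 0.113, 0.422, -0.052]
ft_force: [-5.7, 0.9, 9.6]
opening: 0.0621
finger_force: 30.0
```

Contact, with Fz about 10 N. Releasing and retreating along the tool axis.

Call:
drive_tool:
  increments:
    - [90,[0.5,0,-0.5],[0,0,0]]
    - [90,[0.5,0,-0.5],[0,0,0]]
    - [90,[0.5,0,-0.5],[0,0,0]]
    - [90,[0.5,0,-0.5],[0,0,0]]
    - [90,[0.5,0,-0.5],[0,0,0]]
    - [90,[0.5,0,-0.5],[0,0,0]]

```text
t: 9.93
position: [0.5149, -0.123, 0.0714]
ee_rot: [0.899, 0.112, 0.42, -0.053]
ft_force: [-0.3, 0.4, -0.7]
opening: 0.0787
finger_force: 0.0
```

Call:
drive_tool:
  increments:
    - [90,[5,0,-20],[0,0,0]]
    - [90,[15,0,-50],[0,0,0]]
    - [90,[40,0,-70],[0,0,0]]
    - [90,[75,0,-85],[0,0,0]]
    - [90,[90,0,-100],[0,-0.12,0]]
    - [90,[90,0,-100],[0,-0.24,0]]
    - [90,[90,0,-100],[0,-0.36,0]]
    - [90,[90,0,-100],[0,-0.48,0]]

```text
t: 10.6
position: [0.4968, -0.1284, 0.2068]
ee_rot: [0.973, 0.121, 0.193, -0.023]
ft_force: [0.8, 0.9, 0.1]
opening: 0.0791
finger_force: 0.0
```

```bash
python3 - <<'E'
from h import *
go(.6165,-.245,.16,0)
s=robot.sense();f=imaging.grab_frame("wrist")[:,:,::-1]
f2=imaging.grab_frame("side")[:,:,::-1]
cv2.imwrite("pics/w5.png",np.vstack([cv2.resize(f2[100:240,240:460],(440,280)),cv2.resize(f,(440,275))]))
E
```

```text
tcp u,n,z [ 0.4497 -0.2471  0.2068] grasp [ 0.473  -0.2473  0.1504] tilt 22.37 yawerr [-0.12  0.13] q [-0.45 -0.39  1.87  0.25  1.36  0.86] F [0.8 0.9 0.1]
shift [159.6  -2.4  50.4] rot [ 0.003 -0.391 -0.002]
```

View pics/w5.png

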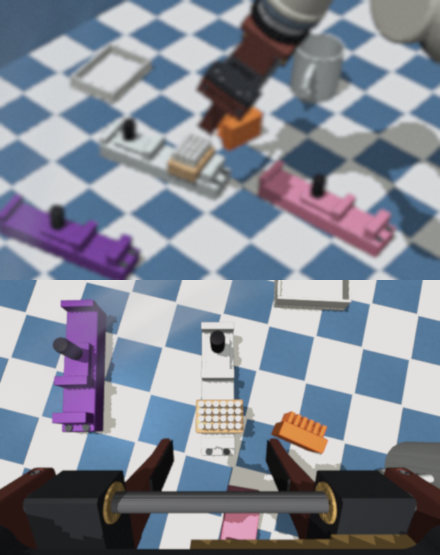

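The brush lies flat with bristles up against the fixed jaw side (composite (218,415)); the knob is at (217,342). Going to the knob.

Call:
drive_tool:
  increments:
    - [100,[40,-1,5],[0,-0.1,0]]
    - [100,[80,-2.4,15],[0,-0.2,0]]
    - [100,[120,-2.4,30],[0,-0.3,0]]
    - [100,[160,-2.4,50],[0.003,-0.39,-0.002]]
    - [100,[160,-2.4,50],[0.003,-0.39,-0.002]]
    - [100,[160,-2.4,50],[0.003,-0.39,-0.002]]
    - [100,[160,-2.4,50],[0.003,-0.39,-0.002]]

```text
t: 11.28
position: [0.6578, -0.0841, 0.2177]
ee_rot: [0.992, 0.126, 0.001, -0.003]
ft_force: [-1.2, -1.1, 0.6]
opening: 0.0879
finger_force: 0.0
```

```bash
python3 - <<'E'
from h import *
go(.6165,-.2448,.056,0)
E
```

```text
tcp u,n,z [ 0.6167 -0.244   0.2177] grasp [ 0.6168 -0.2436  0.1567] tilt 0.17 yawerr [ 0.22 -0.37] q [-0.18  0.26  1.19  0.01  1.69  1.14] F [-1.2 -1.1  0.6]
shift [ -0.5   1.5 100.7] rot [-0.006 -0.003  0.004]
```

Call:
drive_tool:
  increments:
    - [100,[0,1,35],[-0.006,-0.003,0]]
    - [100,[0,1,70],[-0.006,-0.003,0]]
    - [60,[0,1,95],[-0.006,-0.003,0]]
    - [10,[0,1,100],[-0.006,-0.003,0]]
    - [10,[0,1,100],[-0.006,-0.003,0]]
    - [10,[0,1,100],[-0.006,-0.003,0]]
    - [10,[0,1,100],[-0.006,-0.003,0]]
    - [10,[0,1,100],[-0.006,-0.003,0]]

```text
t: 11.95
position: [0.6593, -0.0853, 0.1237]
ee_rot: [0.992, 0.125, 0.003, 0.002]
ft_force: [0.6, -0.5, -0.5]
opening: 0.0513
finger_force: 0.0
```

Call:
drive_tool:
  increments:
    - [10,[0,0,0],[0,0,0]]
    - [10,[0,0,0],[0,0,0]]
    - [10,[0,0,0],[0,0,0]]
    - [10,[0,0,0],[0,0,0]]
    - [10,[0,0,0],[0,0,0]]
    - [10,[0,0,0],[0,0,0]]
    - [10,[0,0,0],[0,0,0]]
    - [10,[0,0,0],[0,0,0]]

```text
t: 12.62
position: [0.6585, -0.0846, 0.1202]
ee_rot: [0.992, 0.126, 0.001, 0.001]
ft_force: [0.1, 0.6, 0.7]
opening: 0.0198
finger_force: 30.0
```

```bash
python3 - <<'E'
from h import *
st()
E
```

```text
tcp u,n,z [ 0.6172 -0.2447  0.1202] grasp [ 0.6173 -0.2448  0.0592] tilt 0.06 yawerr [0.13 0.13] q [-0.18  0.3   1.32 -0.    1.52  1.14] F [0.1 0.6 0.7]
```

Call:
drive_tool:
  increments:
    - [10,[-8,0,0],[0,0,0]]
    - [10,[-16,0,0],[0,0,0]]
    - [10,[-23,0,0],[0,0,0]]
    - [10,[-27,0,0],[0,0,0]]
    - [10,[-29,0,0],[0,0,0]]
    - [10,[-31,0,0],[0,0,0]]
    - [10,[-32,0,0],[0,0,0]]
    - [10,[-32,0,0],[0,0,0]]

```text
t: 13.28
position: [0.6272, -0.0926, 0.1202]
ee_rot: [0.992, 0.126, 0.001, 0.001]
ft_force: [2.1, 2.9, -0.2]
opening: 0.0198
finger_force: 30.0
```

Call:
drive_tool:
  increments:
    - [10,[-1,0,0],[0,0,0]]
    - [10,[-2,0,0],[0,0,0]]
    - [10,[-3,0,0],[0,0,0]]
    - [10,[-3,0,0],[0,0,0]]

```text
t: 13.62
position: [0.6248, -0.0933, 0.1202]
ee_rot: [0.992, 0.126, 0.001, 0.001]
ft_force: [4.7, 3.9, -0.8]
opening: 0.0191
finger_force: 30.0
```

```bash
python3 - <<'E'
from h import *
st()
E
```

```text
tcp u,n,z [ 0.5824 -0.2447  0.1202] grasp [ 0.5826 -0.2448  0.0592] tilt 0.12 yawerr [0.13 0.13] q [-0.2   0.21  1.42 -0.    1.5   1.12] F [ 4.7  3.9 -0.8]
```

Call:
drive_tool:
  increments:
    - [10,[-0.7,0,0],[0,0,0]]
    - [10,[-1.4,0,0],[0,0,0]]
    - [10,[-2,0,0],[0,0,0]]
    - [10,[-2,0,0],[0,0,0]]

```text
t: 13.95
position: [0.6244, -0.0933, 0.1203]
ee_rot: [0.992, 0.126, 0.003, 0.001]
ft_force: [12.1, 5.1, -4.8]
opening: 0.0193
finger_force: 30.0
```

The jaw is stopped against the brush, with the force up to about 13 N. Releasing and lifting clear.

Call:
drive_tool:
  increments:
    - [100,[0,0,0],[0,0,0]]
    - [100,[0,0,0],[0,0,0]]
    - [100,[0,0,0],[0,0,0]]
    - [100,[0,0,0],[0,0,0]]
    - [100,[0,0,-30],[0,0,0]]
    - [100,[0,0,-60],[0,0,0]]
    - [100,[0,0,-100],[0,0,0]]
    - [100,[0,0,-100],[0,0,0]]

```text
t: 14.62
position: [0.6242, -0.0946, 0.23]
ee_rot: [0.992, 0.125, 0.007, 0.004]
ft_force: [1.5, -0.5, 1.4]
opening: 0.069
finger_force: 0.0
```

Call:
drive_tool:
  increments:
    - [100,[-20,0,0],[0,0,0]]
    - [100,[-20,0,0],[0,0,0]]
    - [100,[-20,0,0],[0,0,0]]

```text
t: 14.87
position: [0.6027, -0.0992, 0.2201]
ee_rot: [0.992, 0.125, 0.001, 0.001]
ft_force: [-0.8, 1.0, 0.2]
opening: 0.0869
finger_force: 0.0
```

```bash
python3 - <<'E'
from h import *
s,_=st();f=imaging.grab_frame("wrist")[:,:,::-1].copy();T=wristT(s);K=imaging.get_calibration("wrist")["K"]
hsv=cv2.cvtColor(f,cv2.COLOR_BGR2HSV);H,S,V=[hsv[...,i].astype(int) for i in range(3)]
m=(H>10)&(H<25)&(S>60)&(V>120);m[:,:250]=0;m[:,380:]=0;m[:180]=0;m[310:]=0
p=np.argwhere(cv2.morphologyEx(m.astype(np.uint8),cv2.MORPH_OPEN,np.ones((2,2))))[:,::-1];w=cast(K,T,p,.044)
un=np.c_[w@U,w@N]*1000;print("brush u,n rect",cv2.minAreaRect(un.astype(np.float32)),"holder n ~ -245.5, face u ~492")
cv2.imwrite("pics/w6.png",cv2.resize(f[130:330,220:420],None,fx=3,fy=3,interpolation=cv2.INTER_CUBIC))
E
```

```text
tcp u,n,z [ 0.5595 -0.245   0.2201] grasp [ 0.5596 -0.2452  0.1591] tilt 0.05 yawerr [0.07 0.17] q [-0.22  0.12  1.35 -0.    1.67  1.1 ] F [-0.8  1.   0.2]
brush u,n rect ((512.5770874023438, -249.3011474609375), (43.17111587524414, 60.749664306640625), 0.17205797135829926) holder n ~ -245.5, face u ~492
```

View pics/w6.png

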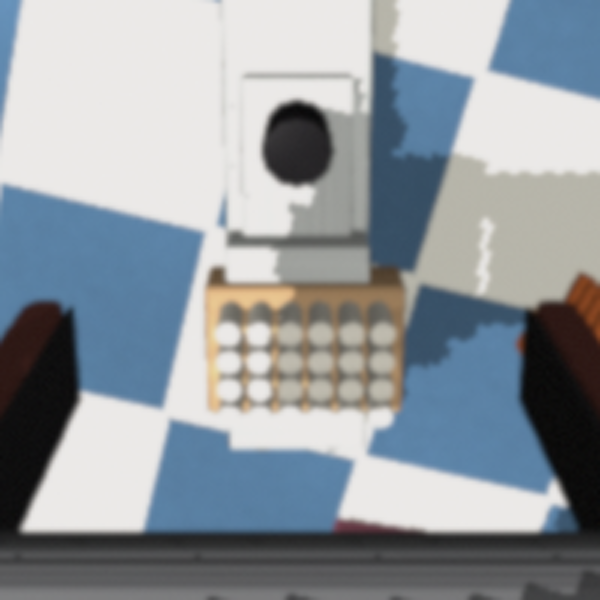

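The crop shows the brush square (0.2°), bristles up, at crop (305,345). It is tight between the fixed jaw at (300,425) and the sliding jaw at (298,262), about 3–4 mm off the middle line. The gripper is clear, so I'm handing in.

```bash
python3 -c "
from rig import robot
print(robot.close_job())"
```

```text
the job is handed in; nothing more can be done
None
```

I handed the job in at about 15 s: the brush lies flat, bristles up and square (0.2°), snug between the jaws about 3–4 mm off their middle line; the tub, cup and dish weren't touched, and no verdict was returned.

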